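# Spin the flywheel tuning knob and brake it on its mark

## Task

Flick the big ribbed black tuning wheel on the radio with a fingertip, briskly enough that it runs on by itself for two full turns, then brake it by pressing a fingertip on it so that it comes to rest with its brass pointer facing the upright brass index plate, the pointer's tip within the width of the plate. Then take the hand away and leave the wheel standing there. Do not pick up or shift anything else.

Things in the scene. Friction and masses are not known exactly. Their poses are not given: they have to be found in the camera images.
- chassis: ivory bakelite radio chassis, 220 (x) x 320 (y) x 70 mm high, fixed; origin under its centre, z up. On its flat top, in its frame: tuning wheel (vertical axis at x 0, y -50 mm), upright brass index plate (x 64 to 76, y -63 to -37 mm, as high as the wheel's top), two fixed amber valves (38 mm dia, 62 mm tall, at +-65, 115 mm)
- wheel (a joint): wheel angle, rad, growing anticlockwise from above, no limit (counts turns); the pointer faces the index plate at 0 and every multiple of 2 pi; starts at 2.0 to 4.3. Very light bearing: a spinning wheel loses about 0.3 rad/s each second and stays where it is stopped; a fingertip pressed on its top with a few newtons stops it within about 0.1 s
- hub (a point): centre of the flat top of the wheel, on its axis, 108 mm above the shelf. The wheel is a black flywheel, 0.5 kg, 30 mm thick, underside 8 mm above the panel: core of 50 mm radius, ten ribs 9 mm wide every 36 degrees standing out to 58 mm radius. Turns freely either way; a fingertip swept along the rim catches a rib and drives it. Too wide to grip
- pointer (a point): outer tip of the brass pointer, a flush inlaid strip 34 x 7 mm, on the wheel's top face 50 mm from the axis; turns with the wheel
- home (a point): fixed point where the pointer's tip belongs: at the wheel's top, 50 mm from the axis towards the index plate, facing the middle of the plate
- plug: brass plug, 22 mm dia, 50 mm tall, standing upright on the chassis panel between the two fixed valves; origin at the centre of its underside
- valve: spare amber valve, 40 mm dia, 80 mm tall, standing on the shelf beside the chassis; origin at the centre of its underside
- coil: copper-wound coil former, 54 mm dia flanges, 62 mm tall, standing on the shelf; origin at the centre of its underside
- meter: grey steel meter case, 90 x 100 x 65 mm, on the shelf; origin at the centre of its underside
- mug: white enamel mug, 76 mm dia, 80 mm tall, behind the chassis; origin at the centre of its underside
- driver: wooden-handled screwdriver, 180 mm long, lying behind the chassis; origin near its middle
- tin: tin with a paper band, 56 mm dia, 60 mm tall, beside the chassis; origin at the centre of its underside

How it is judged:
By the outcome, as a careful person would: the job done as asked, in the order asked, and still so for the second after the job is handed in, with the robot touching nothing.
It also fails if it takes over 35 s, if anything falls off the work surface, if the arm or the gripper's body presses on something with over 40 N, if the wrist force passes 120 N, or if a joint passes its speed limit or range.

## Robot

A 6-joint arm with a two-finger parallel gripper is mounted at the origin on the work surface. World frame = base frame: x ahead of the robot, y to its left, z up, the work surface at z = 0. Lengths are in mm, angles in rad, forces in N, time in s.
With the tool pointing down it reaches from about 375 to 750 mm from the base axis. Payload 9 kg.
Tool frame: the origin (TCP) lies on the centre line of the jaws, within the pads' length; the fingertips stand 14 mm ahead of it and the grasp point (between the pads) lies 5 mm behind it; z points along the fingers, y is the line along which they close (so a half turn about z gives the same grasp; the last joint's range is limited). The gripper opens to 85 mm and grips with 20 to 120 N. Pads are 22 mm wide; open, the fingers measure 114 mm over their backs; the gripper's body (76 mm by 85 mm) begins 54 mm behind the grasp point. The pads swing forward as they close: fully open they stand 13 mm farther back than shut.
Start: joints at [-1.357, 0.104, 0.097, 1.564, 0, 1.353], TCP at [251.117, -544.955, 245.331] pointing down, gripper open.
Joint ranges: [-2.99, 2.99], [-0.84, 1.86], [-1.1, 1.16], [-1.84, 2.11], [-1.51, 1.56], [-3.14, 3.14]. Speed limits (rad/s): [2.22, 2.22, 2.57, 3.14, 3.14, 3.14].

## Interface

Orientations are given as a unit quaternion [x, y, z, w].
In Python, from rig import ctrl gives the robot as it stands.
- The arm moves only by the tool apply_moves, never from a script. Its argument "deltas" is a list of rows, each a list of 3 entries, a list of its own where there are three numbers: the closure, from -1 (fully open) to 1 (shut), then the shift along the tool's x, y, z in units of 1 m (1.0 is 1 m), then the turn about the tool's z in units of 90 degrees (1.0 is 90 degrees). A call has 1 to 20 rows; each row shifts and turns the commanded pose from where the row before left it, along the tool's axes as they then stand; what a row does not reach is not made up. A row lasts 1/12 s, in which the tool goes at most 41.7 mm and 7.16 degrees, less where a joint would pass 70% of its speed; a pose out of reach is approached as far as the arm can. A call with a number of a shift or a turn outside -1 to 1 is refused whole. A call with a gripper value outside its range is refused whole. The fingers move at their own pace and stop on an object; "squeeze" is the grip in N (left out, the last holds). Time passes only in rows, so rows that do not move let the fingers close. It gives the time, the measured TCP pose, the force, the opening and the grip force at its end, in the units of the state.
- ctrl.observe(): the state, without advancing time (a new reading comes with each control period).
- ctrl.snapshot(name): name is "scene" or "top" or "wrist"; returns a dict with "frame" (400x640x3 uint8, red, green, blue), "intrinsics" (3x3 intrinsics, pixels), "R" (3x3) and "t" (3): a world point X has camera coordinates R X + t; the wrist camera has in their place "tool_from_camera" (4x4, takes a point from camera to tool coordinates, whose origin is the TCP and whose axes are the flange's). Camera axes: x right, y down, z forward; pixel columns grow to the right and rows downward; lengths in mm; the calibration is good to about 2 mm. A picture is of the moment at which its call begins: read the wrist's pose just before it. There is no depth.
- ctrl.job_done(): hands the job in; it is judged then, once.
The state is a dict: "clock": time; "joints": joint angles; "qd": joint speeds; "joint_torque": joint torques, N m; "tcp_pos": TCP position; "tool_rot": TCP orientation; "force": force on the tool from outside, world axes, zero at the start; "wrist_torque": the same for the moment, N m; "grip_width": opening from 0.0 (shut) to 1.0 (fully open); "finger_force": force on a finger pad.
Only numpy, scipy, OpenCV 4.12 (cv2) and the standard library are available. Lean on these libraries where they do the work, as an engineer would, in place of code of your own. Each camera call takes 0.05 s, during which the arm holds its last target. There are 200 camera calls.

## Working session

There is one attempt and no reset: what is moved stays moved. The work goes in short steps, Python scripts to look and compute and a tool call to move; the robot and the scene stay as the last step left them, time stands still between calls to the robot, and variables do not carry over. Pictures are saved under pics/ and viewed, at most 10 in all, crops included, and the job is handed in when it is done.

Besides the shell and the picture viewer there is one more tool, called after "Request:" as name([rows], argument=value, ...), one row to a line, values as JSON. apply_moves: Moves the arm, as the interface text tells. Shifts and turns lie within -1 to 1; 1 stands for 1 m of shift or 90 degrees of turn. Its arguments: {"type":"object","properties":{"deltas":{"type":"array","items":{"type":"array"}},"squeeze":{"type":"number"}},"required":["deltas"]}

```bash
mkdir -p pics && cat > h.py <<'E'
from rig import ctrl
import numpy as np, cv2
def snap(n,f):
    s=ctrl.snapshot(n); cv2.imwrite('pics/'+f,s['frame'][:,:,::-1]); return s
def ray_plane(s,u,v,z):
    R=np.array(s['R']);t=np.array(s['t']);K=np.array(s['intrinsics'])
    c=-R.T@t; d=R.T@np.linalg.inv(K)@np.array([u,v,1.]); return c+d*(z-c[2])/d[2]
E
python3 - <<'E'
from h import *
import pickle
o=ctrl.observe();print(o)
a=snap('top','top0.png');b=snap('scene','scene0.png')
pickle.dump((a,b),open('s0.pkl','wb'))
for s in(a,b):print(s['intrinsics'],s['R'],s['t'])
E
```

```text
{'clock': 0.0, 'joints': array([-1.35669254e+00,  1.04674787e-01,  9.64507041e-02,  1.56390064e+00,
       -4.84611217e-06,  1.35307361e+00]), 'qd': array([-0.00022571, -0.00023175, -0.00097866, -0.00072712, -0.00044072,
        0.00069469]), 'joint_torque': array([-1.72468648e-03, -5.56935346e+01,  5.03644681e+01,  1.71259028e-02,
       -3.28149135e-04, -1.31962017e-05]), 'tcp_pos': array([ 251.04337442, -544.60297826,  244.52645095]), 'tool_rot': array([ 9.76780931e-01,  2.14239520e-01, -1.22120475e-06, -6.64203316e-04]), 'force': array([-0.01819848,  0.02887203, -0.4208613 ]), 'wrist_torque': array([-0.01087084,  0.06706393,  0.02062583]), 'finger_force': 0.0, 'grip_width': 0.9991472202956141}
[[498.46796508   0.         318.08229822]
 [  0.         498.46796508 201.73169118]
 [  0.           0.           1.        ]] [[-0.03107822 -0.99948575 -0.00789858]
 [-0.99402271  0.03173386 -0.10445966]
 [ 0.1046566   0.00460495 -0.99449776]] [ 103.75157354  582.14238085 1219.70762219]
[[456.68371574   0.         324.85824168]
 [  0.         456.68371574 193.71690264]
 [  0.           0.           1.        ]] [[-0.8476036   0.53038355 -0.01616864]
 [ 0.44240076  0.68951712 -0.57345244]
 [-0.29300119 -0.49321338 -0.81907928]] [ 426.22946629 -273.16548049 1213.77212673]
```

View pics/top0.png

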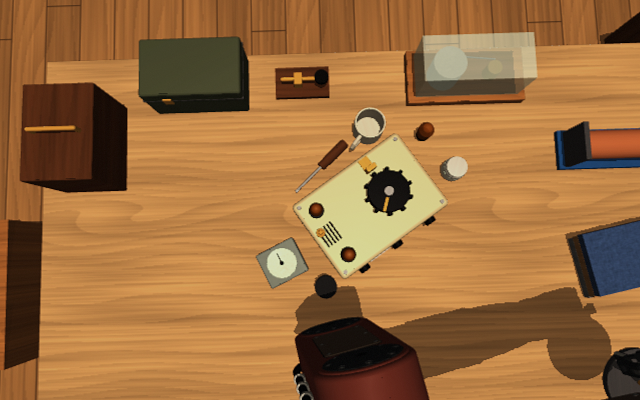

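View pics/scene0.png

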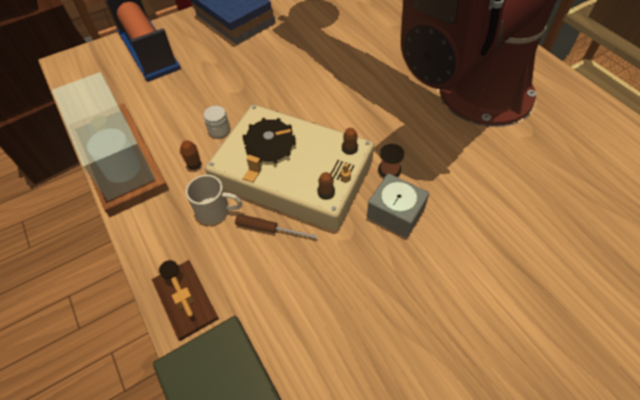

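The top view shows the chassis with corners near (293,207), (397,136), (447,203) and (345,277). The wheel hub is near (389,191), the plate near (367,163), and the pointer runs down to about (386,209). I'll enlarge both views.

```bash
python3 - <<'E'
from h import *
a=cv2.imread('pics/top0.png')[130:280,285:455];b=cv2.imread('pics/scene0.png')[95:235,200:380]
a=cv2.resize(a,None,fx=4,fy=4,interpolation=cv2.INTER_CUBIC)[:600];b=cv2.resize(b,None,fx=4,fy=4,interpolation=cv2.INTER_CUBIC)
cv2.imwrite('pics/topc.png',a);cv2.imwrite('pics/scenec.png',b)
E
```

```text
(no output)
```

View pics/topc.png

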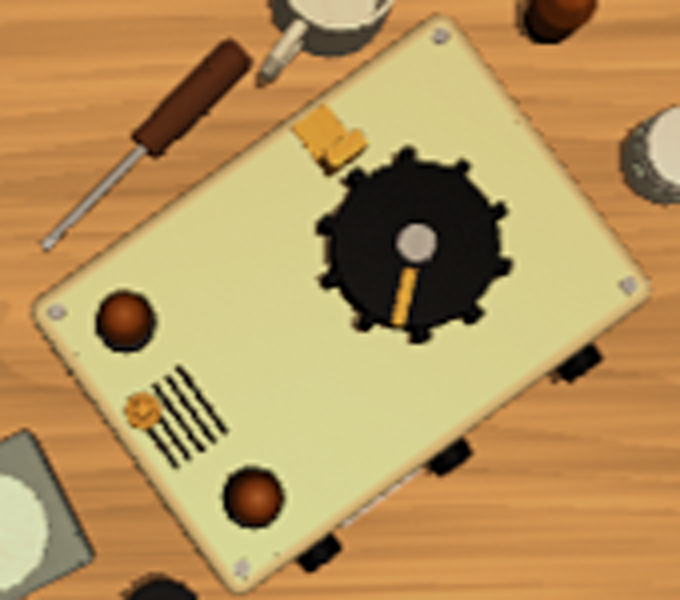

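View pics/scenec.png

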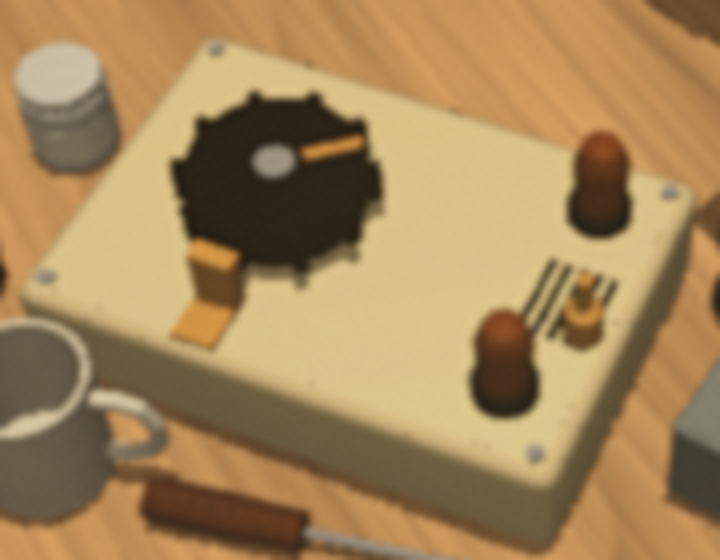

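The enlarged top view puts the hub at crop (416,242), the pointer tip at (400,323), and the screws at (441,37), (627,286), (57,312) and (241,568). The plate top is at about (347,148). In the scene crop the hub is at (273,161), the pointer tip at (363,141), and the screws at (216,48), (45,277), (670,192) and (535,454).

```bash
cat >> h.py <<'E'
def P(s): return np.array(s['intrinsics'])@np.c_[np.array(s['R']),np.array(s['t'])]
def tri(a,b,pa,pb):
    X=cv2.triangulatePoints(P(a),P(b),np.float64(pa).reshape(2,1),np.float64(pb).reshape(2,1));return (X[:3]/X[3]).ravel()
E
python3 - <<'E'
from h import *
import pickle
a,b=pickle.load(open('s0.pkl','rb'))
ta=lambda p:(285+(p[0]+.5)/4-.5,130+(p[1]+.5)/4-.5)
tb=lambda p:(200+(p[0]+.5)/4-.5,95+(p[1]+.5)/4-.5)
pts={'hub':((416,242),(273,161),108),'tip':((400,323),(363,141),108),
'far/left':((441,37),(45,277),70),'fr':((627,286),(216,48),70),'fl':((57,312),(535,454),70),'nl':((241,568),(670,192),70)}
W={}
for k,(p,q,z) in pts.items():
    W[k]=ray_plane(a,*ta(p),z);print(k,tri(a,b,ta(p),tb(q)).round(1),W[k].round(1),ray_plane(b,*tb(q),z).round(1))
print('plate top',ray_plane(a,*ta((347,148)),108).round(1))
# yaw from y axis: fr,far -> -y end ; x+ : far side
ydir=(W['fl']+W['nl']-W['far/left']-W['fr'])[:2]; print('yaw',np.arctan2(ydir[1],ydir[0])-np.pi/2)
c=sum(W[k] for k in('far/left','fr','fl','nl'))/4;print('centre',c)
E
```

```text
hub [597.7 -81.  109.8] [599.2 -82.  108. ] [595.7 -81.4 108. ]
tip [549.7 -69.1 108.4] [551.6 -70.4 108. ] [547.4 -67.6 108. ]
far/left [ 729.1 -107.8   70.2] [ 730.4 -108.4   70. ] [ 727.8 -107.    70. ]
fr [ 571.5 -212.4   72.4] [ 572.9 -213.8   70. ] [ 569.3 -213.7   70. ]
fl [566.8 133.2  70.5] [568.1 132.2  70. ] [565.1 134.1  70. ]
nl [409.6  27.5  72.2] [410.8  26.3  70. ] [406.8  27.3  70. ]
plate top [656.6 -43.8 108. ]
yaw 0.5935483256247185
centre [570.55697384 -40.91400897  70.        ]
```

Request:
apply_moves([
  [1,[0,0,0],-0.0515],
  [1,[0,0,0],-0.0515],
  [1,[0.032,-0.0119,0],0],
  [1,[0.032,-0.0119,0],0],
  [1,[0.032,-0.0119,0],0],
  [1,[0.032,-0.0119,0],0],
  [1,[0.032,-0.0119,0],0],
  [1,[0.032,-0.0119,0],0],
  [1,[0.032,-0.0119,0],0],
  [1,[0.032,-0.0119,0],0],
  [1,[0.032,-0.0119,0],0],
  [1,[0.032,-0.0119,0],0],
  [1,[0.032,-0.0119,0],0],
  [1,[0.032,-0.0119,0],0],
  [1,[0.032,-0.0119,0],0],
  [1,[0.032,-0.0119,0],0],
  [1,[0.032,-0.0119,0],0],
  [1,[0.032,-0.0119,0],0],
], squeeze=20)

```text
clock: 1.6
tcp_pos: [569.7, -99.1, 245.0]
tool_rot: [0.956, 0.293, -0.0, -0.0]
force: [0.2, -0.9, -1.3]
grip_width: 0.003
finger_force: 0.0
```

Request:
apply_moves([
  [1,[0,0,0.03],0],
  [1,[0,0,0.03],0],
  [1,[0,0,0.03],0],
  [1,[0,0,0.028],0],
  [1,[0,0,0],0],
  [1,[0,0,0],0],
  [1,[0,0,0],0],
])

```text
clock: 2.18
tcp_pos: [568.8, -100.6, 127.1]
tool_rot: [0.956, 0.292, -0.0, -0.0]
force: [1.0, 0.5, -0.0]
grip_width: -0.003
finger_force: 0.0
```

Request:
apply_moves([
  [1,[0,0,0.003],0],
  [1,[0,0,0],0],
  [1,[0,0,0],0],
])

```text
clock: 2.43
tcp_pos: [569.0, -100.8, 124.2]
tool_rot: [0.956, 0.292, -0.0, -0.0]
force: [-0.4, 0.0, 0.4]
grip_width: -0.0
finger_force: 0.0
```

Request:
apply_moves([
  [1,[0,0,0.002],0],
  [1,[0,0,0],0],
  [1,[0,0,0],0],
])

```text
clock: 2.68
tcp_pos: [569.0, -100.8, 122.3]
tool_rot: [0.956, 0.292, -0.0, 0.0]
force: [0.0, -0.7, -0.5]
grip_width: 0.001
finger_force: 0.0
```

Request:
apply_moves([
  [1,[0,0,0.001],0],
  [1,[0,0,0],0],
  [1,[0,0,0],0],
])

```text
clock: 2.93
tcp_pos: [569.4, -101.1, 122.1]
tool_rot: [0.956, 0.292, 0.0, 0.001]
force: [0.2, -0.6, 6.0]
grip_width: 0.0
finger_force: 2.8
```

Request:
apply_moves([
  [1,[0,0,0.001],0],
  [1,[0,0,0],0],
  [1,[0,0,0],0],
])

```text
clock: 3.18
tcp_pos: [569.8, -101.4, 122.1]
tool_rot: [0.956, 0.292, 0.001, 0.001]
force: [-2.6, 0.1, 11.6]
grip_width: 0.0
finger_force: 5.5
```

Request:
apply_moves([
  [1,[0,0,-0.012],0],
  [1,[-0.014,-0.0375,0],0],
  [1,[-0.014,-0.0375,0],0],
  [1,[0,0,0.014],0],
  [1,[0,0,0.014],0],
  [1,[0,0,0],0],
  [1,[0,0,0],0],
  [1,[0,0,0],0],
])

```text
clock: 3.85
tcp_pos: [504.3, -54.5, 105.1]
tool_rot: [0.956, 0.292, 0.0, 0.0]
force: [-0.2, -0.1, 0.4]
grip_width: -0.001
finger_force: 0.0
```

```bash
cat >> h.py <<'E'
HUB=np.array([597.5,-81.3]);YAW=.5935
def rel(p):
    d=np.array(p[:2])-HUB;c,s=np.cos(YAW),np.sin(YAW);return np.array([c*d[0]+s*d[1],s*d[0]-c*d[1],p[2]])
def angle(cam,hub=None):
    "pointer angle relative to plate (mod 2pi)"
    s=ctrl.snapshot(cam);f=s['frame'].astype(int);M=P(s)
    r=np.arange(24,47,1.5);best=[]
    th=np.radians(np.arange(0,360,2))
    for a in th:
        X=np.c_[HUB[0]+r*np.cos(a+YAW),HUB[1]+r*np.sin(a+YAW),np.full(r.size,108),np.ones(r.size)]@M.T
        uv=np.round(X[:,:2]/X[:,2:]).astype(int);px=f[uv[:,1],uv[:,0]]
        best.append(np.mean((px[:,0]-px[:,2]>50)&(px[:,0]>120)))
    w=np.array(best);w=np.where(w>.4,w,0)
    return np.angle((w*np.exp(1j*th)).sum())%(2*np.pi),w.sum(),w.max()
E
python3 - <<'E'
from h import *
o=ctrl.observe();print(o['clock'],o['tcp_pos'],rel(o['tcp_pos']),o['force'])
print(angle('scene'),angle('top'),ctrl.observe()['clock'])
E
```

```text
3.85 [504.30468072 -54.4700335  105.12060757] [-62.25274669 -74.36269338 105.12060757] [-0.2377088  -0.05025872  0.3885765 ]
(np.float64(2.927682159838954), np.float64(6.8125), np.float64(1.0)) (np.float64(2.2689280275926285), np.float64(0.5625), np.float64(0.5625)) 3.95
```

```bash
python3 - <<'E'
from h import *
a=snap('top','t1.png')['frame'][130:280,285:455];b=snap('scene','s1.png')['frame'][95:245,185:355]
cv2.imwrite('pics/both1.png',cv2.resize(np.hstack([a,b])[:,:,::-1].copy(),(800,353),interpolation=cv2.INTER_CUBIC))
E
```

```text
(no output)
```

View pics/both1.png

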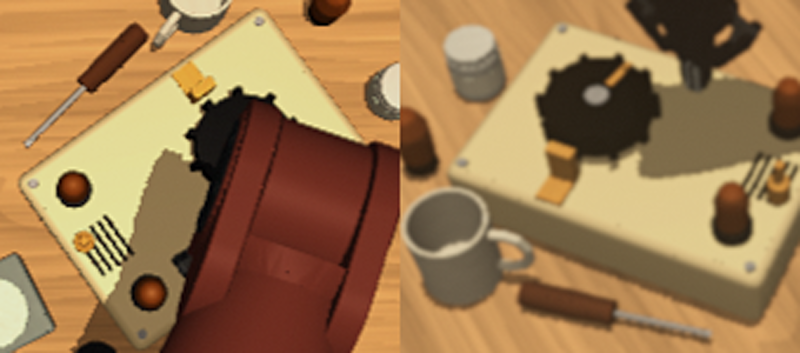

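The scene camera still sees the whole wheel, with the pointer at about 2.9 rad and the finger clear of the rim. The arm blocks the top view. Flicking now.

Request:
apply_moves([
  [1,[-0.001,0.008,0],0],
  [1,[0,0.017,0],0],
  [1,[0,0.017,0],0],
  [1,[0,0.017,0],0],
  [1,[0,0.017,0],0],
  [1,[0,0.017,0],0],
  [1,[0,0.02,0],0],
  [1,[-0.012,0.022,0],0],
  [1,[-0.014,0.02,0],0],
  [1,[-0.01,0.01,-0.015],0],
  [1,[0,0,-0.025],0],
  [1,[0,0,0],0],
])

```text
clock: 5.05
tcp_pos: [567.1, -214.5, 148.8]
tool_rot: [0.957, 0.292, 0.002, 0.002]
force: [0.3, -0.5, 0.8]
grip_width: -0.001
finger_force: 0.0
```

```bash
python3 - <<'E'
from h import *
o=ctrl.observe();print(o['clock'],rel(o['tcp_pos']),o['force'])
for i in range(6):
    t=ctrl.observe()['clock'];print(t,angle('scene'))
E
```

```text
5.05 [-99.68239362  93.42517015 148.80158832] [ 0.31803214 -0.50502051  0.77641719]
5.05 (np.float64(5.285266453356515), np.float64(7.4375), np.float64(1.0))
5.1 (np.float64(5.463627590822248), np.float64(7.3125), np.float64(1.0))
5.15 (np.float64(5.65314856659179), np.float64(7.625), np.float64(1.0))
5.2 (np.float64(5.820755011506326), np.float64(7.0625), np.float64(1.0))
5.25 (np.float64(6.017055437752412), np.float64(7.3125), np.float64(1.0))
5.3 (np.float64(6.188783095290632), np.float64(7.1875), np.float64(1.0))
```

Request:
apply_moves([
  [1,[0.016,-0.0234,0],0],
  [1,[0.016,-0.0234,0],0],
  [1,[0.016,-0.0234,0],0],
  [1,[0.016,-0.0234,0],0],
  [1,[0,0,0.012],0],
  [1,[0,0,0.0115],0],
  [1,[0,0,0],0],
  [1,[0,0,0],0],
])

```text
clock: 6.02
tcp_pos: [567.8, -99.1, 122.0]
tool_rot: [0.956, 0.293, 0.002, 0.001]
force: [3.3, 1.9, 12.7]
grip_width: -0.001
finger_force: 6.2
```

```bash
python3 - <<'E'
from h import *
o=ctrl.observe();print(o['clock'],rel(o['tcp_pos']),o['force'])
for i in range(16):
    t=ctrl.observe()['clock'];print(t,np.round(angle('scene'),3))
s=snap('scene','s2.png')['frame'][95:245,185:355]
cv2.imwrite('pics/s2c.png',cv2.resize(s[:,:,::-1].copy(),None,fx=3,fy=3))
E
```

```text
6.0167 [-34.60218786  -1.81462011 122.02550794] [ 3.26680167  1.87042198 12.70737302]
6.0167 [0. 0. 0.]
6.0667 [0. 0. 0.]
6.1167 [0. 0. 0.]
6.1667 [0. 0. 0.]
6.2167 [0. 0. 0.]
6.2667 [0. 0. 0.]
6.3167 [0. 0. 0.]
6.3667 [0. 0. 0.]
6.4167 [0. 0. 0.]
6.4667 [0. 0. 0.]
6.5167 [0. 0. 0.]
6.5667 [0. 0. 0.]
6.6167 [0. 0. 0.]
6.6667 [0. 0. 0.]
6.7167 [0. 0. 0.]
6.7667 [0. 0. 0.]
```

View pics/s2c.png

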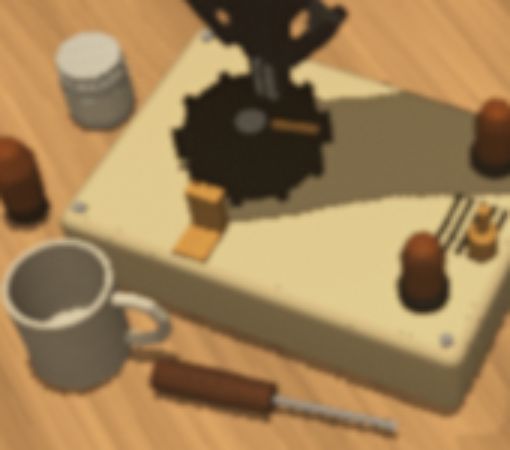

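The picture shows the fingertip already on the wheel. The command stood lower than the pose reading taken during the lift, so the hover pressed and stopped the wheel early. I'll flick again, tracking the commanded height this time, and loosen the colour test because the pointer is now in shadow.

Request:
apply_moves([
  [1,[0,0,-0.012],0],
  [1,[-0.0135,-0.0355,0],0],
  [1,[-0.0135,-0.0355,0],0],
  [1,[0,0,0.014],0],
  [1,[0,0,0.014],0],
  [1,[0,0,0],0],
  [1,[0,0,0],0],
  [1,[0,0,0],0],
])

```text
clock: 7.53
tcp_pos: [504.2, -55.1, 105.1]
tool_rot: [0.956, 0.292, -0.0, -0.0]
force: [0.2, -0.2, -0.1]
grip_width: -0.002
finger_force: 0.0
```

```bash
sed -i 's/np.mean((px.*$/np.mean((px[:,0]>1.6*px[:,2])\&(px[:,0]>75)))/' h.py && python3 - <<'E'
from h import *
o=ctrl.observe();print(o['clock'],rel(o['tcp_pos']),o['force'],o['tool_rot'])
for i in range(3):
    t=ctrl.observe()['clock'];print(t,np.round(angle('scene'),3))
E
```

```text
7.5333 [-62.70288943 -73.897643   105.08155744] [ 0.19409501 -0.15366522 -0.09984815] [ 9.56366642e-01  2.92169139e-01 -2.03036981e-04 -5.52898327e-06]
7.5333 [1.667 9.25  1.   ]
7.5833 [1.665 9.062 1.   ]
7.6333 [1.648 9.188 1.   ]
```

Request:
apply_moves([
  [1,[-0.001,0.008,0],0],
  [1,[0,0.017,0],0],
  [1,[0,0.017,0],0],
  [1,[0,0.017,0],0],
  [1,[0,0.017,0],0],
  [1,[0,0.017,0],0],
  [1,[0,0.02,0],0],
  [1,[-0.012,0.022,0],0],
  [1,[-0.014,0.02,0],0],
  [1,[-0.01,0.01,-0.015],0],
  [1,[0,0,-0.025],0],
  [1,[0,0,0],0],
])

```text
clock: 8.68
tcp_pos: [567.4, -214.9, 149.4]
tool_rot: [0.957, 0.292, 0.002, 0.002]
force: [0.8, 0.1, 0.6]
grip_width: 0.001
finger_force: 0.0
```

```bash
python3 - <<'E'
from h import *
for i in range(4):
    t=ctrl.observe()['clock'];print(t,np.round(angle('scene'),3))
o=ctrl.observe();print(o['clock'],rel(o['tcp_pos']),o['force'])
E
```

```text
8.6833 [4.003 9.25  1.   ]
8.7333 [4.174 9.688 1.   ]
8.7833 [4.353 9.438 1.   ]
8.8333 [ 4.522 10.625  1.   ]
8.8833 [-99.56516417  90.59342686 144.14259587] [-0.53698317 -0.39117749 -0.38378806]
```

Request:
apply_moves([
  [1,[0.0162,-0.0226,0],0],
  [1,[0.0162,-0.0226,0],0],
  [1,[0.0161,-0.0227,0],0],
  [1,[0.0161,-0.0227,0],0],
  [1,[0,0,0.005],0],
  [1,[0,0,0.005],0],
  [1,[0,0,0.004],0],
  [1,[0,0,0],0],
  [1,[0,0,0],0],
  [1,[0,0,0],0],
  [1,[0,0,0],0],
])

```text
clock: 9.8
tcp_pos: [568.7, -101.5, 131.0]
tool_rot: [0.956, 0.292, 0.0, 0.0]
force: [-0.1, -0.1, -0.1]
grip_width: -0.0
finger_force: 0.0
```

```bash
cat > m.py <<'E'
from h import *
import json,sys
try:D=json.load(open('d.json'))
except Exception:D=[[8.6833,4.003],[8.7333,4.174],[8.7833,4.353],[8.8333,4.522]]
for i in range(int(sys.argv[1])):
    t=ctrl.observe()['clock'];a,s,m=angle('scene')
    print(round(t,3),round(a,3),s)
    if m>.8 and 6<s<12.5:
        D.append([t,a])
json.dump(D,open('d.json','w'))
D=np.array(D);t=D[:,0]-8.68
un=[D[0,1]];w=3.5
for i in range(1,len(D)):
    p=un[-1]+(3.5-.3*(t[i]+t[i-1])/2)*(t[i]-t[i-1])   # predicted by the 0.3 decay
    un.append(p+(D[i,1]-p+np.pi)%(2*np.pi)-np.pi)
un=np.array(un);A=np.c_[np.ones_like(t),t,-t*t/2]
c=np.linalg.lstsq(A,un,rcond=None)[0];print('fit',c,'rms',np.std(A@c-un))
for tgt in (6*np.pi,8*np.pi):
    r=c[1]**2-2*c[2]*(tgt-c[0])
    if r>0:print('target',tgt,'t',8.68+(c[1]-np.sqrt(r))/c[2],'w',np.sqrt(r))
o=ctrl.observe();print(o['clock'],rel(o['tcp_pos']),o['force'])
E
python3 m.py 14
```

```text
9.8 1.574 6.3125
9.85 1.73 6.875
9.9 1.896 7.1875
9.95 2.032 7.0
10.0 2.185 7.0
10.05 2.338 6.4375
10.1 2.483 6.3125
10.15 2.64 7.0625
10.2 2.792 6.0625
10.25 2.923 7.25
10.3 3.06 4.125
10.35 3.213 2.625
10.4 3.37 2.9375
10.45 3.517 4.625
fit [3.97070402 3.78393359 0.56641719] rms 0.009775316971886832
10.5 [-3.48577011e+01 -4.28006326e-02  1.30776675e+02] [-0.128543    0.53743978  0.08225524]
```

Request:
apply_moves([
  [1,[0,0,0.005],0],
  [1,[0,0,0],0],
  [1,[0,0,0],0],
  [1,[0,0,0],0],
  [1,[0,0,0],0],
  [1,[0,0,0],0],
])

```text
clock: 11.0
tcp_pos: [568.7, -100.8, 125.9]
tool_rot: [0.956, 0.292, 0.0, 0.0]
force: [-0.4, 0.1, 1.8]
grip_width: -0.001
finger_force: 0.0
```

```bash
python3 m.py 24
```

```text
11.0 5.199 7.6875
11.05 5.361 7.1875
11.1 5.513 6.5
11.15 5.67 7.0625
11.2 5.826 6.375
11.25 5.971 6.375
11.3 6.137 6.3125
11.35 6.269 6.625
11.4 0.141 6.4375
11.45 0.285 6.125
11.5 0.441 6.75
11.55 0.569 6.8125
11.6 0.727 6.0625
11.65 0.87 6.1875
11.7 1.006 6.1875
11.75 1.148 6.375
11.8 1.286 6.375
11.85 1.41 6.875
11.9 1.55 6.875
11.95 1.678 6.25
12.0 1.811 6.3125
12.05 1.924 6.375
12.1 2.071 7.0
12.15 2.185 7.0
fit [3.99771814 3.54091118 0.25022074] rms 0.024685701339277603
target 18.84955592153876 t 13.800914244082946 w 2.2595522041165457
target 25.132741228718345 t 17.234363735935453 w 1.4004319151136548
12.2 [-3.48760799e+01  1.14018453e-02  1.25780560e+02] [0.81655231 0.4539033  0.56459531]
```

Request:
apply_moves([
  [1,[0,0,0.002],0],
])

```text
clock: 12.28
tcp_pos: [568.8, -100.9, 124.1]
tool_rot: [0.956, 0.292, 0.0, 0.0]
force: [0.1, 1.0, 0.7]
grip_width: 0.001
finger_force: 0.0
```

```bash
python3 - <<'E'
from h import *
for i in range(5):
    o=ctrl.observe();print(o['clock'],o['tcp_pos'][2]);ctrl.snapshot('wrist')
E
```

```text
12.2833 124.11555440311191
12.3333 123.41234338630672
12.3833 123.4103297292393
12.4333 123.49605273264501
12.4833 123.6343909782282
```

Request:
apply_moves([
  [1,[0,0,0],0],
  [1,[0,0,0],0],
  [1,[0,0,0],0],
  [1,[0,0,0],0],
  [1,[0,0,0],0],
  [1,[0,0,0],0],
  [1,[0,0,0],0],
  [1,[0,0,0],0],
  [1,[0,0,0],0],
  [1,[0,0,0],0],
  [1,[0,0,0],0],
  [1,[0,0,0],0],
  [1,[0,0,0],0],
  [1,[0,0,0],0],
])

```text
clock: 13.7
tcp_pos: [568.6, -100.8, 123.8]
tool_rot: [0.956, 0.292, -0.0, 0.0]
force: [-0.1, 0.3, 0.2]
grip_width: -0.0
finger_force: 0.0
```

```bash
python3 m.py 22
```

```text
13.7 6.045 6.25
13.75 6.177 6.5
13.8 0.024 6.0625
13.85 0.123 5.8125
13.9 0.244 6.1875
13.95 0.373 6.125
14.0 0.472 5.4375
14.05 0.6 5.3125
14.1 0.72 6.125
14.15 0.811 6.125
14.2 0.938 6.1875
14.25 1.039 6.1875
14.3 1.148 6.375
14.35 1.253 6.125
14.4 1.358 6.125
14.45 1.472 6.8125
14.5 1.567 6.25
14.55 1.673 6.1875
14.6 1.764 6.5625
14.65 1.873 7.125
14.7 1.989 6.6875
14.75 2.071 7.0
fit [4.00362676 3.52991046 0.24405653] rms 0.021741693873545704
target 18.84955592153876 t 13.787591396970074 w 2.2833694222405927
target 25.132741228718345 t 17.139884098390894 w 1.4652204932620414
14.8 [-3.48807735e+01  5.89394886e-03  1.23774641e+02] [-0.24449649 -0.58755681 -0.09863366]
```

Request:
apply_moves([
  [1,[0,0,0],0],
  [1,[0,0,0],0],
  [1,[0,0,0],0],
  [1,[0,0,0],0],
  [1,[0,0,0],0],
  [1,[0,0,0],0],
  [1,[0,0,0],0],
  [1,[0,0,0],0],
  [1,[0,0,0],0],
  [1,[0,0,0],0],
  [1,[0,0,0],0],
  [1,[0,0,0],0],
  [1,[0,0,0],0],
  [1,[0,0,0],0],
  [1,[0,0,0],0],
  [1,[0,0,0],0],
  [1,[0,0,0],0],
])

```text
clock: 16.22
tcp_pos: [568.6, -100.8, 123.8]
tool_rot: [0.956, 0.292, 0.0, 0.0]
force: [0.4, -0.2, 0.8]
grip_width: 0.001
finger_force: 0.0
```

```bash
python3 m.py 8
```

```text
16.217 4.764 6.8125
16.267 4.861 7.0625
16.317 4.939 6.9375
16.367 5.018 7.4375
16.417 5.11 7.25
16.467 5.185 7.4375
16.517 5.287 7.1875
16.567 5.386 7.0625
fit [3.99234165 3.54132665 0.24795494] rms 0.022293354626523248
target 18.84955592153876 t 13.789273279842872 w 2.27445710296215
target 25.132741228718345 t 17.177555977320623 w 1.4343156696620527
16.6167 [-3.48528441e+01 -5.24805594e-03  1.23809173e+02] [ 0.33406017 -0.21583433 -0.00336358]
```

Request:
apply_moves([
  [1,[0,0,0],0],
  [1,[0,0,0],0],
  [1,[0,0,0],0],
  [1,[0,0,0],0],
  [1,[0,0,0],0],
  [1,[0,0,0.004],0],
  [1,[0,0,0],0],
  [1,[0,0,0],0],
  [1,[0,0,0],0],
])

```text
clock: 17.37
tcp_pos: [569.9, -101.7, 122.0]
tool_rot: [0.956, 0.292, 0.001, 0.002]
force: [-1.7, -1.7, 12.3]
grip_width: 0.003
finger_force: 6.3
```

```bash
python3 - <<'E'
from h import *
o=ctrl.observe();print(o['clock'],o['tcp_pos'],o['force'])
for i in range(4):print(np.round(angle('scene'),3))
E
```

```text
17.3667 [ 569.87978322 -101.74144436  122.0130464 ] [-1.7180858  -1.71906667 12.29616387]
[6.279 6.125 1.   ]
[6.278 6.25  1.   ]
[6.279 6.125 1.   ]
[6.28  6.125 1.   ]
```

Request:
apply_moves([
  [1,[0,0,-0.0002],0],
  [1,[0,0,-0.0002],0],
  [1,[0,0,-0.0002],0],
  [1,[0,0,-0.0002],0],
  [1,[0,0,-0.0002],0],
  [1,[0,0,-0.0002],0],
  [1,[0,0,-0.0002],0],
  [1,[0,0,-0.0002],0],
  [1,[0,0,-0.0002],0],
  [1,[0,0,-0.0002],0],
])

```text
clock: 18.4
tcp_pos: [568.9, -100.8, 122.1]
tool_rot: [0.956, 0.293, 0.0, 0.0]
force: [2.4, 0.4, 3.6]
grip_width: -0.002
finger_force: 2.2
```

```bash
python3 - <<'E'
from h import *
for i in range(3):
    o=ctrl.observe();print(o['clock'],o['tcp_pos'],o['force']);print(np.round(angle('scene'),3))
E
```

```text
18.4 [ 568.93654016 -100.75144865  122.06010556] [2.38793868 0.38703801 3.57845183]
[6.238 6.062 1.   ]
18.45 [ 568.90339281 -100.706114    122.05703427] [1.46207946 0.59494691 5.53148945]
[6.238 6.062 1.   ]
18.5 [ 568.90815735 -100.73122487  122.04265697] [1.77290129 0.66324985 6.28160834]
[6.238 6.062 1.   ]
```

As expected, the slow release has turned the wheel by only -0.04 rad. There's still light contact, so I'll finish the slow release and then go clear.

Request:
apply_moves([
  [1,[0,0,-0.0002],0],
  [1,[0,0,-0.0002],0],
  [1,[0,0,-0.0002],0],
  [1,[0,0,-0.0002],0],
  [1,[0,0,-0.0002],0],
  [1,[0,0,-0.0002],0],
  [1,[0,0,-0.0002],0],
  [1,[0,0,-0.0002],0],
  [1,[0,0,-0.0002],0],
  [1,[0,0,-0.0005],0],
  [1,[0,0,-0.005],0],
  [1,[0,0,-0.02],0],
  [1,[0,0,-0.03],0],
  [1,[0,0,-0.03],0],
  [1,[-0.03,0,-0.02],0],
  [1,[-0.03,0,0],0],
  [1,[-0.02,0,0],0],
  [1,[0,0,0],0],
  [1,[0,0,0],0],
])

```text
clock: 20.13
tcp_pos: [502.1, -146.1, 229.8]
tool_rot: [0.957, 0.292, 0.0, 0.0]
force: [0.1, 0.7, 0.7]
grip_width: -0.002
finger_force: 0.0
```

```bash
python3 - <<'E'
from h import *
for i in range(8):
    t=ctrl.observe()['clock'];print(t,np.round(angle('scene'),3))
s=snap('scene','s3.png')['frame'][75:245,185:385]
cv2.imwrite('pics/s3c.png',cv2.resize(s[:,:,::-1].copy(),None,fx=3,fy=3,interpolation=cv2.INTER_CUBIC))
o=ctrl.observe();print(o['tcp_pos'],o['force'])
E
```

```text
20.1333 [6.217 9.688 1.   ]
20.1833 [6.217 9.688 1.   ]
20.2333 [6.217 9.688 1.   ]
20.2833 [6.217 9.688 1.   ]
20.3333 [6.217 9.688 1.   ]
20.3833 [6.217 9.688 1.   ]
20.4333 [6.217 9.688 1.   ]
20.4833 [6.217 9.688 1.   ]
[ 502.4622123  -145.26338553  228.93121849] [-0.53645779 -0.66079386  0.63446411]
```

View pics/s3c.png

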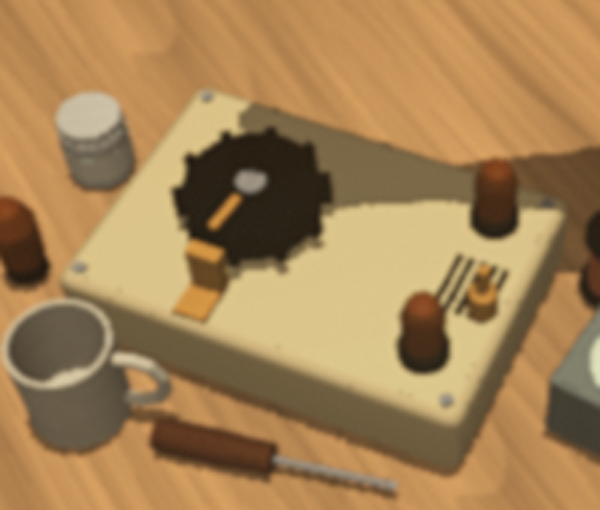

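The pointer runs from about (238,198) to (213,228), towards the plate top at (205,250). It stands still at -0.07 rad, about 3 mm off the middle of the plate, and the hand is clear.

```bash
python3 -c "
from rig import ctrl
print(ctrl.job_done())"
```

```text
the job is handed in; nothing more can be done
None
```

The job is handed in: the second flick ran on by itself for about three and a half turns, and I braked the wheel with its pointer about 3 mm off the plate's middle (half-width 13 mm) and took the hand clear; a first flick had been stopped too soon by an accidental touch, and a test press before that had turned the wheel slightly.

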